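# Load a counting-chamber slide under the imager's sprung clip

### The arm

A 7-joint arm with a two-finger parallel gripper is mounted at the origin on the work surface. World frame = base frame: x ahead of the robot, y to its left, z up, the work surface at z = 0. Lengths are in m, angles in rad, forces in N, time in s.
With the tool pointing down it reaches from about 0.425 to 0.925 m from the base axis. Payload 6.8 kg.
Tool frame: the origin (TCP) lies at the very end of the fingers, on their centre line; the grasp point (between the pads) lies 19 mm behind it; z points along the fingers, y is the direction in which the jaws open and shut (so a half turn about z gives the same grasp; the last joint's range is limited). The gripper opens to 85 mm and grips with 20 to 120 N. Pads are 22 mm wide; open, the fingers measure 114 mm over their backs; the gripper's body (76 mm by 85 mm) begins 54 mm behind the grasp point. The pads swing forward as they close: fully open they stand 13 mm farther back than shut.
Start: joints at [-1.298, 0.477, 0.022, 1.555, -0.011, 1.109, -0.083], TCP at [0.251, 0.627, 0.231] pointing down, gripper open.
Joint ranges: [-2.96, 2.96], [-0.34, 2.1], [-1.41, 1.46], [0.24, 2.44], [-1.37, 4.51], [0.17, 1.92], [-2.96, 2.96]. Speed limits (rad/s): [2.39, 2.39, 3.14, 3.14, 3.14, 3.14, 3.14].

### API

Orientations are given as a unit quaternion [w, x, y, z].
In Python, from station import bot gives the robot as it stands.
- The arm moves only by the tool move_arm, never from a script. Its argument "commands" is text: rows parted by semicolons, each of 7 numbers parted by spaces: the opening, from 0 (shut) to 1 (fully open), then the shift along the tool's x, y, z in cm, then the turn, a rotation vector about the tool's x, y, z in degrees. In form: gripper tx ty tz rx ry rz; .... A call has 1 to 12 rows; each row shifts and turns the commanded pose from where the row before left it, along the tool's axes as they then stand; what a row does not reach is not made up. A row lasts 1/12 s, in which the tool goes at most 41.7 mm and 7.16 degrees, less where a joint would pass 70% of its speed; a pose out of reach is approached as far as the arm can. A call with a gripper value outside its range is refused whole. The fingers move at their own pace and stop on an object; "force" is the grip in N (left out, the last holds). Time passes only in rows, so rows that do not move let the fingers close. It gives the time, the measured TCP pose, the force and the opening at its end, in the units of the state.
- bot.get_obs(): the state, without advancing time (a new reading comes with each control period).
- bot.read_camera(name): name is "scene" or "top" or "wrist"; returns a dict with "img" (400x640x3 uint8, red, green, blue), "K" (3x3 intrinsics, pixels), "rvec" (rotation vector, rad) and "tvec" (3), from world to camera coordinates, as OpenCV has them; the wrist camera has in their place "hand_eye" (4x4, takes a point from camera to tool coordinates, whose origin is the TCP and whose axes are the flange's). Camera axes: x right, y down, z forward; pixel columns grow to the right and rows downward; lengths in m; the calibration is good to about 2 mm. A picture is of the moment at which its call begins: read the wrist's pose just before it. There is no depth.
- bot.hand_in(): hands the job in, once; it reports no verdict.
The state is a dict: "t": time; "q": joint angles; "joint_vel": joint speeds; "joint_torque": joint torques, N m; "eef_pos": TCP position; "tool_rot": TCP orientation; "contact_force": force on the tool from outside, world axes, zero at the start; "torque": the same for the moment, N m; "gripper_width": opening from 0.0 (shut) to 1.0 (fully open).
Only numpy, scipy, OpenCV 4.12 (cv2) and the standard library are available. Lean on these libraries where they do the work, as an engineer would, in place of code of your own. Each camera call takes 0.05 s, during which the arm holds its last target. There are 200 camera calls.

### The job

Take the red-banded counting slide from the slide rest and, using the slide's own end to draw back the imager's sprung curved clip arm, lay it flat on the stage. Press it gently but snugly against both pads of the fixed back edge until you feel it bear on them, ease it over to the end stop under the clip arm and let go, leaving it clamped and flush on both fixed edges. Go easy on the forces, for slide and stage are delicate, and leave the other slides, the pots, the beaker and the marker where they are.

Things in the scene. Friction and masses are not known exactly. Their poses are not given: they have to be found in the camera images.
- slide_mid (a point): Centre of the red-banded counting slide: a rigid pale blue-green block 76 x 38 x 8 mm, about 32 g. Its x axis runs along the 76 mm length, z up; the red band is on top at its -x end. It lies on the slide rest, its underside 22 mm above the table.
- slide_blue_mid (a point): Centre of the blue-banded slide, same size and axes, on the rest. Not to be moved.
- slide_yellow_mid (a point): Centre of the yellow-banded slide, same size and axes, on the rest. Not to be moved.
- rest: Fixed slide rest: black base 310 x 75 x 6 mm with two upright steel strips along it, 10 mm either side of the middle, 7 mm thick, tops at 22 mm. Origin under its centre, x along its length. The three slides lie on the strips end to end in any order, about 94 mm apart, lengthwise; their long sides overhang the strips by 5 mm, so fingertips can reach past their undersides.
- imager: Fixed slide imager with its loading stage run out. Origin on the table under the seat's centre, z up. White housing 340 x 400 mm, 255 mm high, its front face at y = -160 mm. A grey plinth 24 mm high lies under the stage.
- seat (a point): Where the slide's centre belongs when home, 4 mm above the stage's top. Axes as the imager: slide's length along x (either end first), clip arm at the -x end, end stop at the +x end, back edge and housing at -y; +y is the open front.
- back_edge: Fixed back edge: two steel pads (x 25 to 37 and -37 to -25 mm), 5 mm high, 9 mm deep, whose faces at y = -19 mm look to +y; the home slide's long side bears on both. Meant for a light bearing of 3 to 8 N; over 10 N may chip the slide. Origin on the stage's top under the seat's centre, axes as the imager.
- end_stop: Fixed end stop: steel pad (y -14 to 2 mm), 5 mm high, 9 mm thick, whose face at x = 38 mm looks to -x; the home slide's end bears on it. Over 12 N on it may chip the slide. Origin on the stage's top under the seat's centre, axes as the imager.
- clip_tip (a point): Middle of the clip arm's tip: an upright roll of radius 4 mm, from 2 to 19 mm above the stage. At rest it stands at x -28, y 4 mm from the seat's centre, 14 mm inside the slide's place. The orange arm is a curved strip 3 mm thick, 4 to 17 mm above the stage, bowed away from the slide, from a pivot at x -68, y 46 mm.
- clip (a joint): Clip arm's angle, rad: 0 at rest, grows as the tip is drawn back towards -x; about 0.3 with the slide home, 0.9 at the very back. The spring pushes the tip forward with about 2 N at rest, 4.5 N with the slide home, 6 N at 0.5 rad; the arm stays back only while something holds it there.
- stage: Stage plate 10 mm thick, top 85 mm above the table, x -85 to 85, y -100 to 65 mm; 50 mm wide notches (x -25 to 25) for the fingers behind (y -70 to -15) and in front (y 15 to 65, open), with a bridge under the slide between them. Fingertips may go 40 mm below the top in them. Origin on its top under the seat's centre, axes as the imager. Smooth (friction about 0.25); over 18 N on it harms it.
Not all that is in view belongs to the job. What is shaped like the part that bears slide_mid but brown or purple is not meant.

How it is judged:
On the way, in this order (a step that is already met when the one before it is completed fails the run):
1. the clip arm is drawn back by the slide pushing on it (value of joint clip above 0.15 rad and contact force between slide and clip above 1 N), for 0.1 s.
2. the slide, flat on the stage with the clip arm drawn back, bears on the fixed back edge with at least 2.5 N (contact force between slide and back_edge above 2.5 N and z of slide_mid in the frame of seat below 0.002 m and value of joint clip above 0.2 rad), for 0.2 s.
At the end, for the whole second after the job is handed in: The red-banded slide lies flat in its seat within 1.5 mm in each direction and 2 deg, flush on the back edge and the end stop; the clip arm presses it (over 1.5 N) on the end stop (over 1 N); it is at rest and let go (x of slide_mid in the frame of seat between -0.0015 and 0.0015 m and y of slide_mid in the frame of seat between -0.0015 and 0.0015 m and z of slide_mid in the frame of seat between -0.0015 and 0.0015 m and angle between the x axis of slide_mid and the x axis of seat, either way round below 0.035 rad and contact force between slide and clip above 1.5 N and contact force between slide and end_stop above 1 N and linear speed of slide below 0.01 m/s); the robot touches nothing.
It fails at once if the slide is pressed on the fixed back edge with more than 10 N (contact force between slide and back_edge above 10 N).
It fails at once if the slide is pressed or sprung on the end stop with more than 12 N (contact force between slide and end_stop above 12 N).
It fails at once if the slide is pressed down on the stage with more than 18 N (contact force between slide and stage above 18 N).
It fails at once if the blue- or yellow-banded slide is moved by more than 8 mm (distance of any of slide_blue_mid, slide_yellow_mid from where it was at the start of the episode above 0.008 m).
It fails at once if a pot, the beaker or the marker is moved by more than 15 mm (distance of any of pot0, pot1, pot2, pot3, beaker, marker from where it was at the start of the episode above 0.015 m).
It also fails if it takes over 69 s, if anything falls off the work surface, if the arm or the gripper's body presses on something with over 40 N, if the wrist force passes 120 N, or if a joint passes its speed limit or range.

## Working session

There is one attempt and no reset: what is moved stays moved. The work goes in short steps, Python scripts to look and compute and a tool call to move; the robot and the scene stay as the last step left them, time stands still between calls to the robot, and variables do not carry over. Pictures are saved under pics/ and viewed, about 8 in all and at most 12, crops included, and the job is handed in when it is done.

Besides the shell and the picture viewer there is one more tool, called by a JSON object that holds its "fn" and its "kwargs". move_arm: Moves the arm, as the interface text tells. Its arguments: {"type":"object","properties":{"commands":{"type":"string"},"force":{"type":"number"}},"required":["commands"]}

```bash
mkdir -p pics
python3 - <<'E'
from station import bot
import cv2
o=bot.get_obs();print(o)
for n in("scene","top"):
    c=bot.read_camera(n);cv2.imwrite(f"pics/{n}0.png",c["img"][:,:,::-1]);print(n,c["K"],c["rvec"],c["tvec"])
E
```

```text
{'t': 0.0, 'q': array([-1.29810256,  0.47781421,  0.02235491,  1.55647455, -0.0115346 ,
        1.1093144 , -0.08314342]), 'joint_vel': array([ 0.00019806,  0.00236919,  0.00159244, -0.00022744, -0.00026042,
        0.00076008,  0.00078551]), 'joint_torque': array([ 1.55887506e-04, -5.96440387e+01,  1.60799559e+00, -2.81205332e+01,
        1.24659602e-02,  9.08368849e-03,  2.68629556e-06]), 'eef_pos': array([0.25065654, 0.62607632, 0.2303068 ]), 'tool_rot': array([-1.20289305e-04,  1.89273563e-01,  9.81923944e-01, -9.33523270e-04]), 'contact_force': array([-0.39189624, -0.20802589,  0.61260369]), 'torque': array([0.00087984, 0.00435478, 0.00089005]), 'gripper_width': 0.9974677858294058}
scene [[407.54787483   0.         319.61026404]
 [  0.         407.54787483 201.46295138]
 [  0.           0.           1.        ]] [ 1.37691694  2.13290325 -0.91920567] [ 0.0262807  -0.25821741  1.21955351]
top [[467.05176711   0.         322.4218309 ]
 [  0.         467.05176711 193.55160656]
 [  0.           0.           1.        ]] [ 2.09618569 -2.13407036  0.16473452] [0.19753289 0.48314345 0.95807619]
```

View pics/top0.png

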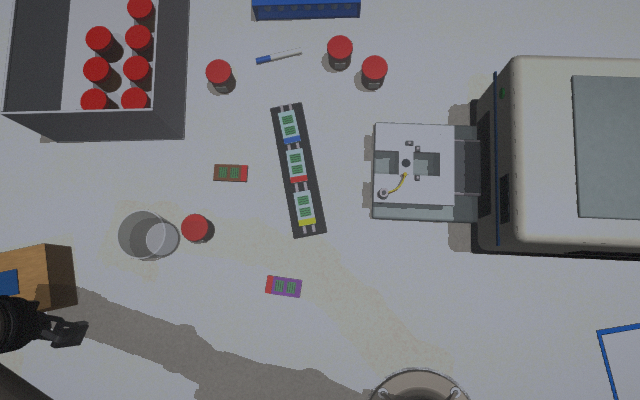

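View pics/scene0.png

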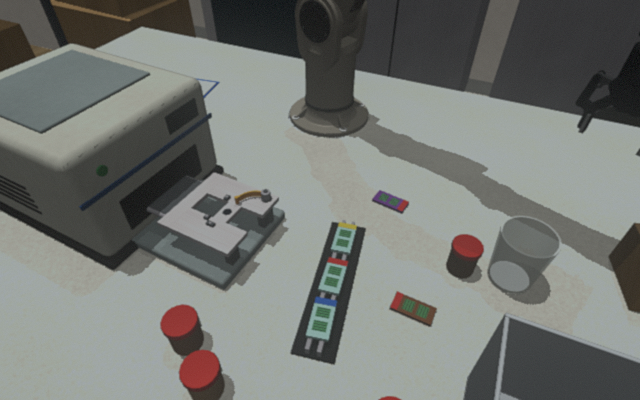

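The top view shows the rest around (298,170) with the red-banded slide in the middle at (296,165), its red band at about (298,180). The stage is around (410,165), with the housing to the right (towards -y) and the clip pivot at (383,193). Next I'll enlarge both.

Run:
```python
import cv2,numpy as np
a=cv2.imread("pics/top0.png")
c=cv2.resize(a[95:245,262:322],None,fx=4,fy=4,interpolation=cv2.INTER_CUBIC)
d=cv2.resize(a[110:230,360:460],None,fx=5,fy=5,interpolation=cv2.INTER_CUBIC)
o=np.zeros((600,740,3),np.uint8);o[:,:240]=c;o[:,240:]=d
cv2.imwrite("pics/crop.png",o)
```

```text
(no output)
```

View pics/crop.png

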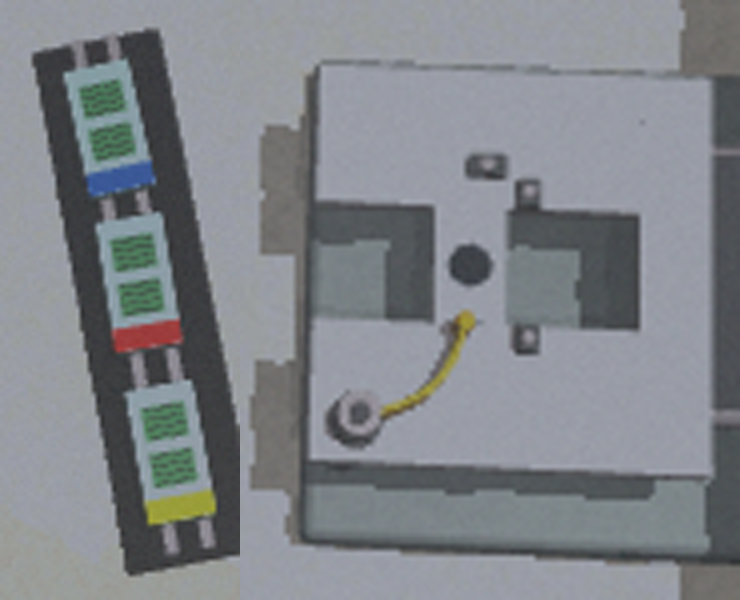

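The crop shows the red slide with corners at about (96,222), (161,212), (183,344) and (117,354). The stage's top corners are at (316,62), (712,78), (712,475) and (308,462). The end stop is at (487,165), the pads at (528,193) and (526,340), and the clip tip at (466,321). So imager +x points up in the image and the back edge is to the right.

```bash
cat > h.py <<'E'
import numpy as np,cv2
from scipy.spatial.transform import Rotation as R
def rot(q): return R.from_quat([q[1],q[2],q[3],q[0]])
def ray(K,Rm,o,uv,z):
    d=Rm@np.linalg.solve(K,[uv[0],uv[1],1]); return o+d*(z-o[2])/d[2]
def top(c,uv,z):
    Rm=cv2.Rodrigues(c["rvec"])[0].T; return ray(c["K"],Rm,-Rm@c["tvec"],uv,z)
def wrist(c,obs,uv,z):
    H=c["hand_eye"];T=rot(obs["tool_rot"]).as_matrix()
    return ray(c["K"],T@H[:3,:3],obs["eef_pos"]+T@H[:3,3],uv,z)
def fit(P,W):  # 2D rigid fit, P local -> W world; returns yaw,t,residuals
    P=np.array(P,float);W=np.array(W)[:,:2];p=P-P.mean(0);w=W-W.mean(0)
    a=np.arctan2((p[:,0]*w[:,1]-p[:,1]*w[:,0]).sum(),(p*w).sum());M=np.array([[np.cos(a),-np.sin(a)],[np.sin(a),np.cos(a)]])
    t=W.mean(0)-M@P.mean(0);return a,t,np.round((P@M.T+t-W)*1000,1)
E
python3 - <<'E'
from h import *
from station import bot
c=bot.read_camera("top")
s=lambda p:(262+(p[0]+.5)/4-.5,95+(p[1]+.5)/4-.5)
g=lambda p:(360+(p[0]-240+.5)/5-.5,110+(p[1]+.5)/5-.5)
W=[top(c,g(p),.085) for p in[(316,62),(712,78),(712,475),(308,462)]]
print("imager",fit([(.085,.065),(.085,-.1),(-.085,-.1),(-.085,.065)],W))
W=[top(c,g(p),z) for p,z in[((487,165),.09),((528,193),.09),((526,340),.09),((466,321),.104)]]
print("feat",fit([(.0425,-.006),(.031,-.0235),(-.031,-.0235),(-.028,.004)],W))
W=[top(c,s(p),.03) for p in[(96,222),(161,212),(183,344),(117,354)]]
print("slide",fit([(.038,.019),(.038,-.019),(-.038,-.019),(-.038,.019)],W))
W=[top(c,s(p),0.006) for p in[(34,52),(158,30),(128,575)]];print(W)
E
```

```text
imager (np.float64(-0.06000168341551022), array([0.54169137, 0.01405326]), array([[-1. , -0.7],
       [ 0.3,  0.7],
       [-0.3, -0.2],
       [ 1. ,  0.1]]))
feat (np.float64(-0.06366062410091224), array([0.54090964, 0.01421644]), array([[-0.1,  0.1],
       [-0.2, -0.2],
       [ 0.5, -0.4],
       [-0.2,  0.5]]))
slide (np.float64(0.14807992697303818), array([0.55444108, 0.24584228]), array([[-0.4,  0.5],
       [ 0.2, -0.8],
       [ 0.5, -0.5],
       [-0.3,  0.7]]))
[array([0.69942668, 0.30822642, 0.006     ]), array([0.71102393, 0.23599166, 0.006     ]), array([0.39489134, 0.25484606, 0.006     ])]
```

```bash
cat >> h.py <<'E'
def plan(pos,yaw):   # yaw = world yaw of the line whose normal is the jaw direction
    from station import bot
    o=bot.get_obs();T=rot(o["tool_rot"]);x=R.from_euler('z',yaw).as_matrix()[:,0]
    best=None
    for s in(1,-1):
        X=s*x;Z=np.array([0,0,-1.]);G=R.from_matrix(np.c_[X,np.cross(Z,X),Z]);rv=(T.inv()*G).as_rotvec(degrees=True)
        if best is None or np.linalg.norm(rv)<np.linalg.norm(best[0]): best=(rv,G)
    rv,G=best
    print("turn deg",rv.round(2),"then shift cm (new tool axes)",(G.inv().apply(np.array(pos)-o["eef_pos"])*100).round(2))
    print("new tool axes x,y in world",G.as_matrix()[:,:2].T.round(3).tolist(),"q7",o["q"].round(2)[-1],"t",round(o["t"],2),"F",o["contact_force"].round(2),"w",round(o["gripper_width"],3), "pos",o["eef_pos"].round(4))
E
python3 -c "
from h import *
plan([.5485,.2449,.15],.148)"
```

```text
turn deg [-8.00e-02 -1.00e-02 -3.03e+01] then shift cm (new tool axes) [-23.83 -42.11   8.06]
new tool axes x,y in world [[-0.989, -0.147, -0.0], [-0.147, 0.989, 0.0]] q7 -0.08 t 0.15 F [-0.26  0.12 -0.15] w 0.998 pos [0.2508 0.6262 0.2306]
```

{"fn": "move_arm", "kwargs": {"commands": "1 0 0 0 0 0 -6.06;1 0 0 0 0 0 -6.06;1 0 0 0 0 0 -6.06;1 0 0 0 0 0 -6.06;1 0 0 0 0 0 -6.06;1 -1.6 -2.8 0;1 -1.6 -2.8 0 0 0 0"}}

```text
invalid input at $.commands[5]: expected 7 numbers
```

{"fn": "move_arm", "kwargs": {"commands": "1 0 0 0 0 0 -6.06;1 0 0 0 0 0 -6.06;1 0 0 0 0 0 -6.06;1 0 0 0 0 0 -6.06;1 0 0 0 0 0 -6.06;1 -1.6 -2.8 0 0 0 0;1 -1.6 -2.8 0 0 0 0;1 -1.6 -2.8 0 0 0 0;1 -1.6 -2.8 0 0 0 0;1 -1.6 -2.8 0 0 0 0;1 -1.6 -2.8 0 0 0 0;1 -1.6 -2.8 0 0 0 0"}}

```text
t: 1.15
eef_pos: [0.3913, 0.4478, 0.2311]
tool_rot: [-0.0, -0.074, 0.997, -0.0]
contact_force: [0.6, -0.2, -0.4]
gripper_width: 1.0
```

{"fn": "move_arm", "kwargs": {"commands": "1 -1.6 -2.8 0.8 0 0 0;1 -1.6 -2.8 0.8 0 0 0;1 -1.6 -2.8 0.8 0 0 0;1 -1.6 -2.8 0.8 0 0 0;1 -1.6 -2.8 0.8 0 0 0;1 -1.6 -2.8 0.8 0 0 0;1 -1.6 -2.8 0.8 0 0 0;1 0 0 0.8 0 0 0;1 0 0 0.8 0 0 0;1 0 0 0.8 0 0 0;1 0 0 0 0 0 0;1 0 0 0 0 0 0"}}

```text
t: 2.15
eef_pos: [0.529, 0.2733, 0.1508]
tool_rot: [-0.001, -0.075, 0.997, 0.0]
contact_force: [-0.4, 0.2, -0.3]
gripper_width: 1.001
```

Now for a close look with the wrist camera.

Run:
```python
from h import *
from station import bot
import pickle
plan([.5485,.2449,.15],.148)
o=bot.get_obs();c=bot.read_camera("wrist");pickle.dump((o,c),open("w1.pkl","wb"))
cv2.imwrite("pics/w1.png",c["img"][:,:,::-1]);print(c["hand_eye"].round(3))
```

```text
turn deg [ 0.01 -0.08  0.14] then shift cm (new tool axes) [-1.51 -3.1   0.08]
new tool axes x,y in world [[-0.989, -0.147, -0.0], [-0.147, 0.989, 0.0]] q7 1.16 t 2.15 F [-0.4   0.2  -0.26] w 1.001 pos [0.529  0.2733 0.1508]
[[ 0.    -0.957 -0.291  0.073]
 [ 1.     0.     0.    -0.   ]
 [-0.    -0.291  0.957 -0.142]
 [ 0.     0.     0.     1.   ]]
```

View pics/w1.png

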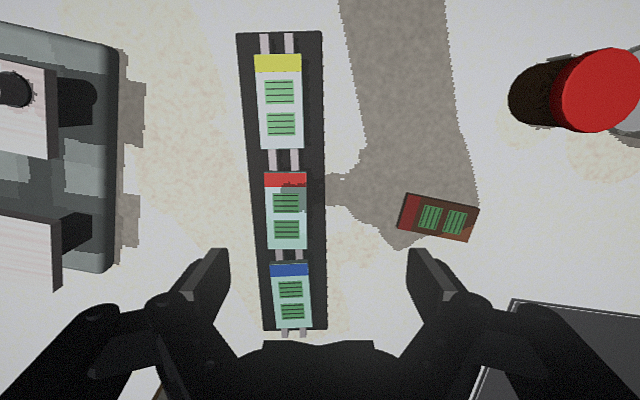

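The wrist view shows the red slide with corners at about (264,172), (306,172), (307,249) and (268,249), the red band at the end away from the fingers' base.

Run:
```python
from h import *
import pickle
o,c=pickle.load(open("w1.pkl","rb"))
W=[wrist(c,o,p,.03) for p in[(264,172),(306,172),(307,248),(268,249)]]
P=[(-.038,-.019),(-.038,.019),(.038,.019),(.038,-.019)]
print(np.round(W,4));a,t,r=fit(P,W);print(a,t,r)
plan([t[0]-.006*np.cos(a),t[1]-.006*np.sin(a),.06],a)
```

```text
[[0.5208 0.2234 0.03  ]
 [0.5152 0.2603 0.03  ]
 [0.5889 0.2717 0.03  ]
 [0.5956 0.2347 0.03  ]]
0.15383691793110202 [0.55514281 0.2475124 ] [[-0.3 -0.5]
 [-0.5  0.1]
 [ 0.8  0.5]
 [-0.  -0.1]]
turn deg [ 0.02 -0.02 -0.2 ] then shift cm (new tool axes) [-1.54 -2.95  9.13]
new tool axes x,y in world [[-0.988, -0.153, -0.0], [-0.153, 0.988, 0.0]] q7 1.16 t 2.2 F [0.37 0.2  0.07] w 1.0 pos [0.5294 0.2734 0.1513]
```

{"fn": "move_arm", "kwargs": {"commands": "1 -0.51 -1 0 0 0 0;1 -0.51 -1 0 0 0 0;1 -0.51 -1 0 0 0 0;1 0 0 2 0 0 0;1 0 0 2 0 0 0;1 0 0 2 0 0 0;1 0 0 2 0 0 0;1 0 0 2 0 0 0;1 0 0 1.5 0 0 0;1 0 0 1.5 0 0 0;1 0 0 1 0 0 0;1 0 0 0 0 0 0", "force": 20}}

```text
t: 3.2
eef_pos: [0.5492, 0.2428, 0.0094]
tool_rot: [-0.001, -0.073, 0.997, -0.001]
contact_force: [-0.6, 0.1, -0.2]
gripper_width: 0.996
```

{"fn": "move_arm", "kwargs": {"commands": "0.65 0 0 0 0 0 0;0.65 0 0 0 0 0 0;0.55 0 0 0 0 0 0;0.55 0 0 0 0 0 0;0.45 0 0 0 0 0 0;0.4 0 0 0 0 0 0;0.35 0 0 0 0 0 0;0.3 0 0 0 0 0 0;0.3 0 0 0 0 0 0;0.3 0 0 0 0 0 0;0.3 0 0 0 0 0 0;0.3 0 0 0 0 0 0"}}

```text
t: 4.2
eef_pos: [0.5502, 0.2449, 0.0121]
tool_rot: [0.001, -0.074, 0.997, 0.0]
contact_force: [-1.4, -0.0, 6.6]
gripper_width: 0.438
```

The opening of 0.438 matches the slide's 38 mm, so I'll lift and look.

{"fn": "move_arm", "kwargs": {"commands": "0.3 0 0 -0.2 0 0 0;0.3 0 0 -0.5 0 0 0;0.3 0 0 -1 0 0 0;0.3 0 0 -2 0 0 0;0.3 0 0 -2 0 0 0;0.3 0 0 -3 0 0 0;0.3 0 0 -3 0 0 0;0.3 0 0 -2 0 0 0;0.3 0 0 0 0 0 0;0.3 0 0 0 0 0 0;0.3 0 0 0 0 0 0"}}

```text
t: 5.12
eef_pos: [0.5492, 0.2443, 0.148]
tool_rot: [-0.0, -0.074, 0.997, -0.0]
contact_force: [-0.5, -0.1, -0.6]
gripper_width: 0.436
```

Run:
```python
from h import *
from station import bot
import pickle
o=bot.get_obs();c=bot.read_camera("wrist");pickle.dump((o,c),open("w2.pkl","wb"))
cv2.imwrite("pics/w2.png",cv2.resize(c["img"][150:400,180:460,::-1],None,fx=2.4,fy=2.4,interpolation=cv2.INTER_CUBIC))
plan([.5409,.0142,.17],-.062)
```

```text
turn deg [-0.05 -0.1  12.04] then shift cm (new tool axes) [ -0.63 -23.    -2.26]
new tool axes x,y in world [[-0.998, 0.062, 0.0], [0.062, 0.998, 0.0]] q7 1.22 t 5.17 F [ 0.3   0.23 -1.15] w 0.437 pos [0.5489 0.2441 0.1474]
```

View pics/w2.png

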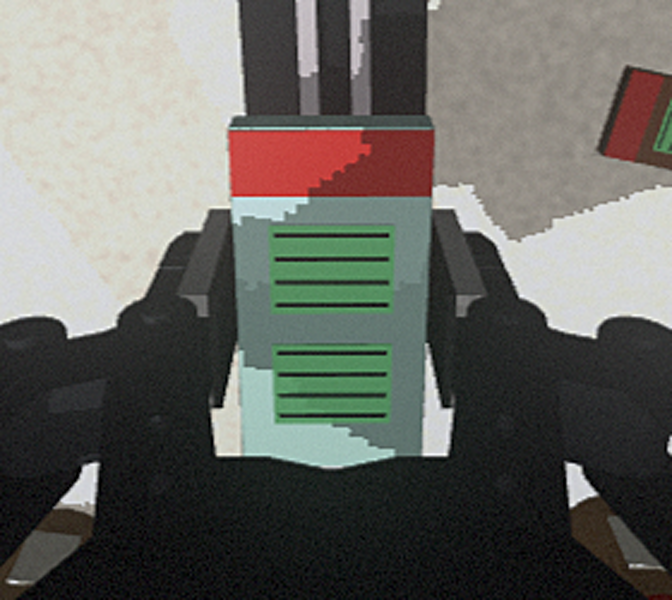

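The slide is held square. In the crop its red top edge runs from (230,130) to (433,130), its underside edge is at y≈116, and its sides narrow to x 243–422 at y≈455. Next I'll work out its place in the tool frame.

Run:
```python
from h import *
import pickle
o,c=pickle.load(open("w2.pkl","rb"));K=c["K"];H=c["hand_eye"]
print(K[0,0])
for l,r,y in[(230,433,130),(243,422,455),(236,428,300)]:
    d=K[0,0]*.038/((r-l)/2.4);P=d*np.linalg.solve(K,[180+(l+r)/4.8,150+y/2.4,1]);print((H@[*P,1])[:3].round(4))
```

```text
301.3173367797677
[ 0.0303 -0.0001 -0.0136]
[-0.0415  0.0001 -0.0165]
[-0.0044 -0.     -0.0161]
```

{"fn": "move_arm", "kwargs": {"commands": "0.3 0 0 -1 0 0 6.02;0.3 0 0 -1 0 0 6.02;0.3 0 -2 0 0 0 0;0.3 0 -3 0 0 0 0;0.3 0 -3 0 0 0 0;0.3 0 -3 0 0 0 0;0.3 0 -3 0 0 0 0;0.3 0 -3 0 0 0 0;0.3 0 -3 0 0 0 0;0.3 0 -2 0 0 0 0;0.3 0 0 0 0 0 0;0.3 0 0 0 0 0 0"}}

```text
t: 6.17
eef_pos: [0.5352, 0.0235, 0.1672]
tool_rot: [-0.001, 0.033, 0.999, -0.0]
contact_force: [-0.1, 0.9, -0.2]
gripper_width: 0.438
```

Run:
```python
from h import *
plan([.5519,.0175,.125],-.062)
```

```text
turn deg [-0.05 -0.13 -0.18] then shift cm (new tool axes) [-1.7  -0.5   4.22]
new tool axes x,y in world [[-0.998, 0.062, 0.0], [0.062, 0.998, 0.0]] q7 1.41 t 6.17 F [-0.1   0.87 -0.24] w 0.438 pos [0.5352 0.0235 0.1672]
```

{"fn": "move_arm", "kwargs": {"commands": "0.3 -0.6 -0.2 0.5 0 0 0;0.3 -0.6 -0.2 1 0 0 0;0.3 -0.5 -0.1 1 0 0 0;0.3 0 0 1 0 0 0;0.3 0 0 0.7 0 0 0;0.3 0 0 0 0 0 0;0.3 0 0 0 0 0 0;0.3 0 0 0 0 0 0;0.3 0 0 0 0 0 0"}}

```text
t: 6.92
eef_pos: [0.5531, 0.019, 0.1268]
tool_rot: [0.0, 0.031, 1.0, 0.0]
contact_force: [-0.4, -0.3, 0.1]
gripper_width: 0.44
```

Run:
```python
from h import *
from station import bot
import pickle
plan([.5519,.0175,.125],-.062)
o=bot.get_obs();c=bot.read_camera("wrist");t=bot.read_camera("top");pickle.dump((o,c,t),open("w3.pkl","wb"))
cv2.imwrite("pics/w3.png",c["img"][:,:,::-1])
```

```text
turn deg [ 0.01  0.05 -0.  ] then shift cm (new tool axes) [ 0.11 -0.16  0.18]
new tool axes x,y in world [[-0.998, 0.062, 0.0], [0.062, 0.998, 0.0]] q7 1.44 t 6.92 F [-0.43 -0.28  0.1 ] w 0.44 pos [0.5531 0.019  0.1268]
```

View pics/w3.png

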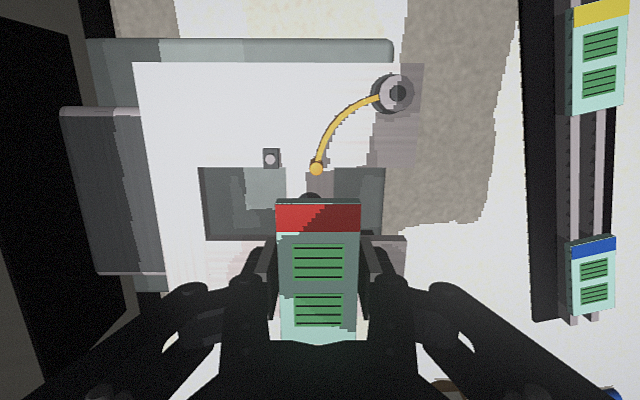

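The wrist view shows the clip tip at (316,168), the -x back pad at (271,158), the notch edges at x = -25 on row 167 (left corner 198, right corner 287) and x = +25 on row 240, and the stage corner at (133,63). I'll fit the seat from these.

Run:
```python
from h import *
import pickle
o,c,t=pickle.load(open("w3.pkl","rb"))
L=[((198,167),.085,(-.025,-.07)),((204,240),.085,(.025,-.07)),((271,158),.09,(-.031,-.0235)),((316,168),.104,(-.028,.004)),((133,63),.085,(-.085,-.1)),((333,167),.085,(-.025,.015))]
W=[wrist(c,o,p,z) for p,z,_ in L];a,s,r=fit([q for *_,q in L],W);print(a,s,r.tolist())
x=[(.0303,-.0001,-.0179)]
for S,A in((s,a),((.541,.0142),-.062)):
    M=np.array([[np.cos(A),np.sin(A)],[-np.sin(A),np.cos(A)]])
    T=rot(o["tool_rot"]);print("tool in seat mm",(M@(o["eef_pos"][:2]-S)*1e3).round(1),"slide ctr",(M@((o["eef_pos"]+T.apply([-.0065,0,0]))[:2]-S)*1e3).round(1))
```

```text
-0.0662162596202986 [0.54190799 0.01465692] [[-0.3, -0.6], [0.3, 0.8], [0.4, -0.4], [0.4, 0.1], [-1.0, -0.7], [0.2, 0.7]]
tool in seat mm [10.8  5.1] slide ctr [17.3  5.1]
tool in seat mm [11.7  5.6] slide ctr [18.2  5.6]
```

{"fn": "move_arm", "kwargs": {"commands": "0.3 0 -0.33 0 0 0 -0.1;0.3 0 0 1 0 0 0;0.3 0 0 1 0 0 0;0.3 0 0 1 0 0 0;0.3 0 0 0.7 0 0 0;0.3 0 0 0.5 0 0 0;0.3 0 0 0.2 0 0 0;0.3 0 0 0 0 0 0;0.3 0 0 0 0 0 0;0.3 0 0 0 0 0 0"}}

```text
t: 7.85
eef_pos: [0.553, 0.0157, 0.0826]
tool_rot: [0.0, 0.03, 1.0, 0.0]
contact_force: [-0.1, -0.1, -0.1]
gripper_width: 0.442
```

```bash
cat >> h.py <<'E'
S=np.array([.5416,.0145]);A=-.064
def seat(n=5):
    from station import bot
    M=np.array([[np.cos(A),np.sin(A)],[-np.sin(A),np.cos(A)]])
    o=bot.get_obs();sl=o["eef_pos"]+rot(o["tool_rot"]).apply([-.0065,0,0])
    print("slide xy mm",(M@(sl[:2]-S)*1e3).round(2),"bottom above stage",round((o["eef_pos"][2]+.0099-.085)*1e3,2),"F seat",(M@o["contact_force"][:2]).round(2),o["contact_force"][2].round(2),"M",o["torque"].round(3),"w",round(o["gripper_width"],3),"t",round(o["t"],2),"yaw err deg",round(np.degrees(np.arctan2(*-rot(o["tool_rot"]).as_matrix()[[1,0],0])-A),2))
E
python3 -c "
from h import *;seat()"
```

```text
slide xy mm [17.77  1.92] bottom above stage 7.55 F seat [-0.06 -0.15] -0.08 M [-0.029 -0.022 -0.021] w 0.442 t 7.85 yaw err deg 0.2
```

{"fn": "move_arm", "kwargs": {"commands": "0.3 0 0 0 0 0 -0.2;0.3 0.2 0 0 0 0 0;0.3 0.2 0 0 0 0 0;0.3 0.2 0 0 0 0 0;0.3 0.2 0 0 0 0 0;0.3 0.2 0 0 0 0 0;0.3 0.2 0 0 0 0 0;0.3 0.2 0 0 0 0 0;0.3 0.2 0 0 0 0 0;0.3 0 0 0 0 0 0;0.3 0 0 0 0 0 0", "force": 35}}

```text
t: 8.77
eef_pos: [0.5388, 0.016, 0.0833]
tool_rot: [0.003, 0.029, 1.0, -0.0]
contact_force: [4.8, -1.3, -0.3]
gripper_width: 0.432
```

```bash
python3 -c "
from h import *;seat()"
```

```text
slide xy mm [3.66 1.37] bottom above stage 8.25 F seat [ 4.83 -0.97] -0.31 M [-0.42  -1.054  0.124] w 0.432 t 8.77 yaw err deg 0.38
```

{"fn": "move_arm", "kwargs": {"commands": "0.3 0.15 0.01 0 0 0 0;0.3 0.15 0.01 0 0 0 0;0.3 0.15 0.01 0 0 0 0;0.3 0.15 0.01 0 0 0 0;0.3 0.1 0.01 0 0 0 0;0.3 0.1 0 0 0 0 0;0.3 0 0 0 0 0 0;0.3 0 0 0 0 0 0;0.3 0 0 0 0 0 0"}}

```text
t: 9.52
eef_pos: [0.5313, 0.0169, 0.0834]
tool_rot: [0.003, 0.029, 1.0, -0.0]
contact_force: [5.8, -1.2, -0.2]
gripper_width: 0.435
```

Run:
```python
from h import *
from station import bot
seat()
c=bot.read_camera("wrist");cv2.imwrite("pics/w4.png",cv2.resize(c["img"][130:380,200:460,::-1],None,fx=2.4,fy=2.4,interpolation=cv2.INTER_CUBIC))
```

```text
slide xy mm [-3.95  1.76] bottom above stage 8.33 F seat [ 5.84 -0.83] -0.24 M [-0.477 -1.15   0.163] w 0.435 t 9.52 yaw err deg 0.39
```

View pics/w4.png

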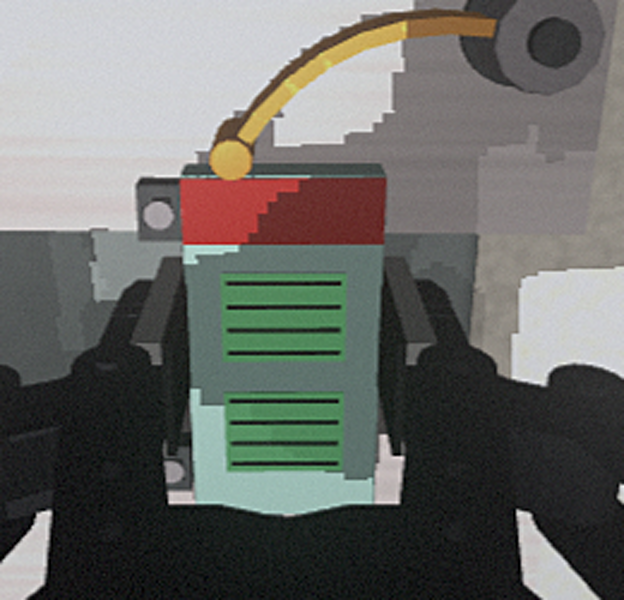

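The clip is drawn back, with the roll bearing on the slide end at crop (231,160). Both back pads are visible just left of the slide, about 1.8 mm clear, which agrees with the calculation. Next I'll level the slide and lower it.

```bash
python3 -c "
from h import *;plan([.5313,.0169,.0834],-.064)"
```

```text
turn deg [0.   0.33 0.39] then shift cm (new tool axes) [ 0. -0.  0.]
new tool axes x,y in world [[-0.998, 0.064, 0.0], [0.064, 0.998, 0.0]] q7 1.45 t 9.57 F [ 6.22 -2.33 -0.13] w 0.43 pos [0.5313 0.0169 0.0834]
```

{"fn": "move_arm", "kwargs": {"commands": "0.3 0 0 0 0 0.33 0.4;0.3 0 0 0.15 0 0 0;0.3 0 0 0.15 0 0 0;0.3 0 0 0.1 0 0 0;0.3 0 0 0.1 0 0 0;0.3 0 0 0.1 0 0 0;0.3 0 0 0 0 0 0;0.3 0 0 0 0 0 0;0.3 0 0 0 0 0 0"}}

```text
t: 10.32
eef_pos: [0.5312, 0.0176, 0.0774]
tool_rot: [-0.0, 0.032, 0.999, 0.0]
contact_force: [5.1, -0.5, 1.0]
gripper_width: 0.436
```

```bash
python3 -c "
from h import *;seat();plan([.5313,.0169,.0834],-.064)"
```

```text
slide xy mm [-4.1   2.42] bottom above stage 2.34 F seat [ 5.12 -0.18] 0.95 M [-0.136 -1.094  0.088] w 0.436 t 10.32 yaw err deg 0.0
turn deg [ 0.04 -0.02  0.  ] then shift cm (new tool axes) [-0.02 -0.07 -0.6 ]
new tool axes x,y in world [[-0.998, 0.064, 0.0], [0.064, 0.998, 0.0]] q7 1.45 t 10.32 F [ 5.1  -0.51  0.95] w 0.436 pos [0.5312 0.0176 0.0774]
```

{"fn": "move_arm", "kwargs": {"commands": "0.3 0 0 0.05 0 0 0;0.3 0 0 0.05 0 0 0;0.3 0 0 0 0 0 0;0.3 0 0 0 0 0 0"}}

```text
t: 10.65
eef_pos: [0.5312, 0.0177, 0.0765]
tool_rot: [-0.0, 0.032, 0.999, 0.0]
contact_force: [4.5, -0.5, 0.2]
gripper_width: 0.429
```

{"fn": "move_arm", "kwargs": {"commands": "0.3 0 0 0.05 0 0 0;0.3 0 0 0.03 0 0 0;0.3 0 0 0 0 0 0;0.3 0 0 0 0 0 0"}}

```text
t: 10.98
eef_pos: [0.5312, 0.0177, 0.0757]
tool_rot: [-0.0, 0.032, 0.999, 0.0]
contact_force: [4.9, -1.4, 0.5]
gripper_width: 0.431
```

{"fn": "move_arm", "kwargs": {"commands": "0.3 0 0 0.05 0 0 0;0.3 0 0 0 0 0 0;0.3 0 0 0 0 0 0;0.3 0 0 0 0 0 0"}}

```text
t: 11.32
eef_pos: [0.5312, 0.0177, 0.0752]
tool_rot: [-0.0, 0.032, 0.999, 0.0]
contact_force: [5.4, -0.8, 2.4]
gripper_width: 0.435
```

{"fn": "move_arm", "kwargs": {"commands": "0.3 0 0 0.04 0 0 0;0.3 0 0 0 0 0 0;0.3 0 0 0 0 0 0;0.3 0 0 0 0 0 0"}}

```text
t: 11.65
eef_pos: [0.5312, 0.0177, 0.0752]
tool_rot: [-0.0, 0.032, 0.999, 0.0]
contact_force: [4.1, -1.3, 5.5]
gripper_width: 0.431
```

It is on the stage: TCP z is 0.0752 against 0.0751 predicted. I'll ease the downward force and move towards the back edge.

{"fn": "move_arm", "kwargs": {"commands": "0.3 0 0 -0.03 0 0 0;0.3 0 -0.05 0 0 0 0;0.3 0 -0.05 0 0 0 0;0.3 0 -0.05 0 0 0 0;0.3 0 -0.03 0 0 0 0;0.3 0 0 0 0 0 0;0.3 0 0 0 0 0 0"}}

```text
t: 12.23
eef_pos: [0.531, 0.0171, 0.0752]
tool_rot: [-0.0, 0.031, 1.0, 0.001]
contact_force: [4.4, 2.7, 4.1]
gripper_width: 0.433
```

```bash
python3 -c "
from h import *;seat()"
```

```text
slide xy mm [-4.26  1.94] bottom above stage 0.12 F seat [4.24 3.01] 4.14 M [ 0.498 -1.004 -0.008] w 0.433 t 12.23 yaw err deg 0.06
```

{"fn": "move_arm", "kwargs": {"commands": "0.3 0 -0.03 -0.02 0 0 0;0.3 0 0 0 0 0 0;0.3 0 0 0 0 0 0;0.3 0 0 0 0 0 0"}}

```text
t: 12.57
eef_pos: [0.5307, 0.0167, 0.0752]
tool_rot: [-0.001, 0.032, 1.0, 0.001]
contact_force: [4.3, 2.7, 3.4]
gripper_width: 0.438
```

```bash
python3 -c "
from h import *;seat()"
```

```text
slide xy mm [-4.52  1.46] bottom above stage 0.14 F seat [4.07 2.97] 3.44 M [ 0.387 -0.997  0.014] w 0.438 t 12.57 yaw err deg 0.05
```

{"fn": "move_arm", "kwargs": {"commands": "0.3 0 -0.04 0 0 0 0;0.3 0 0 0 0 0 0;0.3 0 0 0 0 0 0;0.3 0 0 0 0 0 0"}}

```text
t: 12.9
eef_pos: [0.5306, 0.0163, 0.0752]
tool_rot: [-0.001, 0.032, 1.0, 0.001]
contact_force: [5.6, 2.7, 2.9]
gripper_width: 0.434
```

```bash
python3 -c "
from h import *;seat()"
```

```text
slide xy mm [-4.57  1.1 ] bottom above stage 0.11 F seat [5.39 3.09] 2.85 M [ 0.469 -0.996 -0.028] w 0.434 t 12.9 yaw err deg 0.05
```

The force stays at about 3 N while the slide moves, so that is friction and the pads are still ahead.

{"fn": "move_arm", "kwargs": {"commands": "0.3 0 -0.04 0 0 0 0;0.3 0 0 0 0 0 0;0.3 0 0 0 0 0 0;0.3 0 0 0 0 0 0"}}

```text
t: 13.23
eef_pos: [0.5306, 0.0159, 0.0752]
tool_rot: [-0.001, 0.032, 1.0, 0.001]
contact_force: [4.2, 2.9, 3.4]
gripper_width: 0.432
```

```bash
python3 -c "
from h import *;seat()"
```

```text
slide xy mm [-4.56  0.72] bottom above stage 0.12 F seat [4.04 3.18] 3.38 M [ 0.474 -1.003 -0.006] w 0.432 t 13.23 yaw err deg 0.05
```

{"fn": "move_arm", "kwargs": {"commands": "0.3 0 -0.04 0 0 0 0;0.3 0 0 0 0 0 0;0.3 0 0 0 0 0 0;0.3 0 0 0 0 0 0"}}

```text
t: 13.57
eef_pos: [0.5305, 0.0155, 0.0752]
tool_rot: [-0.001, 0.032, 1.0, 0.001]
contact_force: [3.9, 3.3, 4.0]
gripper_width: 0.432
```

```bash
python3 -c "
from h import *;seat()"
```

```text
slide xy mm [-4.61  0.34] bottom above stage 0.1 F seat [3.7  3.52] 4.02 M [ 0.478 -0.935  0.024] w 0.432 t 13.57 yaw err deg 0.05
```

{"fn": "move_arm", "kwargs": {"commands": "0.3 0 -0.04 0 0 0 0;0.3 0 0 0 0 0 0;0.3 0 0 0 0 0 0;0.3 0 0 0 0 0 0"}}

```text
t: 13.9
eef_pos: [0.5305, 0.0153, 0.0752]
tool_rot: [-0.001, 0.032, 1.0, 0.001]
contact_force: [4.8, 2.5, 3.4]
gripper_width: 0.431
```

```bash
python3 -c "
from h import *;seat()"
```

```text
slide xy mm [-4.61  0.07] bottom above stage 0.1 F seat [4.67 2.79] 3.43 M [ 0.546 -1.019 -0.014] w 0.431 t 13.9 yaw err deg 0.05
```

{"fn": "move_arm", "kwargs": {"commands": "0.3 0 -0.04 0 0 0 0;0.3 0 0 0 0 0 0;0.3 0 0 0 0 0 0;0.3 0 0 0 0 0 0"}}

```text
t: 14.23
eef_pos: [0.5305, 0.0153, 0.0752]
tool_rot: [-0.001, 0.031, 1.0, 0.001]
contact_force: [4.8, 4.2, 2.9]
gripper_width: 0.435
```

```bash
python3 -c "
from h import *;seat()"
```

```text
slide xy mm [-4.6   0.07] bottom above stage 0.12 F seat [4.49 4.52] 2.89 M [ 0.69  -0.969 -0.046] w 0.435 t 14.23 yaw err deg 0.07
```

{"fn": "move_arm", "kwargs": {"commands": "0.3 0 -0.04 0 0 0 0;0.3 0 0 0 0 0 0;0.3 0 0 0 0 0 0;0.3 0 0 0 0 0 0"}}

```text
t: 14.57
eef_pos: [0.5306, 0.0153, 0.0752]
tool_rot: [-0.001, 0.031, 1.0, 0.001]
contact_force: [4.7, 4.0, 1.6]
gripper_width: 0.433
```

```bash
python3 -c "
from h import *;seat()"
```

```text
slide xy mm [-4.57  0.07] bottom above stage 0.14 F seat [4.43 4.25] 1.57 M [ 0.987 -0.956 -0.067] w 0.433 t 14.57 yaw err deg 0.08
```

The slide stopped at y = 0.07 mm while the force rose, so it bears on both pads. I'll press to about 5 N.

{"fn": "move_arm", "kwargs": {"commands": "0.3 0 -0.04 0 0 0 0;0.3 0 0 0 0 0 0;0.3 0 -0.03 0 0 0 0;0.3 0 0 0 0 0 0;0.3 0 0 0 0 0 0;0.3 0 0 0 0 0 0;0.3 0 0 0 0 0 0"}}

```text
t: 15.15
eef_pos: [0.5306, 0.0152, 0.0752]
tool_rot: [-0.001, 0.031, 1.0, 0.002]
contact_force: [5.3, 5.2, 3.6]
gripper_width: 0.431
```

```bash
python3 -c "
from h import *;seat()"
```

```text
slide xy mm [-4.55  0.01] bottom above stage 0.15 F seat [4.95 5.57] 3.59 M [ 1.324 -1.005 -0.103] w 0.431 t 15.15 yaw err deg 0.1
```

```bash
python3 -c "
from h import *
from station import bot
L=[]
for i in range(12):
    bot.read_camera('top');o=bot.get_obs();L.append(np.r_[o['contact_force'],o['torque']])
print(np.mean(L,0).round(2),np.std(L,0).round(2));seat()"
```

```text
[ 4.81  6.61  2.9   1.28 -1.   -0.11] [0.48 0.52 0.4  0.03 0.04 0.03]
slide xy mm [-4.58  0.02] bottom above stage 0.14 F seat [4.07 6.66] 3.25 M [ 1.241 -0.947 -0.078] w 0.433 t 15.75 yaw err deg 0.1
```

{"fn": "move_arm", "kwargs": {"commands": "0.3 0 -0.03 0 0 0 0;0.3 0 0 0 0 0 0;0.3 0 0 0 0 0 0;0.3 0 0 0 0 0 0;0.3 -0.05 0 0 0 0 0;0.3 -0.05 0 0 0 0 0;0.3 -0.05 0 0 0 0 0;0.3 -0.05 0 0 0 0 0;0.3 -0.05 0 0 0 0 0;0.3 0 0 0 0 0 0;0.3 0 0 0 0 0 0"}}

```text
t: 16.67
eef_pos: [0.5312, 0.0151, 0.0752]
tool_rot: [-0.002, 0.031, 1.0, 0.002]
contact_force: [-0.3, 8.2, 9.0]
gripper_width: 0.435
```

```bash
python3 -c "
from h import *;seat()"
```

```text
slide xy mm [-3.89 -0.02] bottom above stage 0.09 F seat [-0.85  8.14] 8.97 M [ 1.46   0.106 -0.175] w 0.435 t 16.67 yaw err deg 0.11
```

Friction is holding it and the downward force rose to 9 N, so I'll ease the downward and back-edge forces a little before going on.

{"fn": "move_arm", "kwargs": {"commands": "0.3 0 0 -0.04 0 0 0;0.3 0 0.04 -0.04 0 0 0;0.3 0 0 0 0 0 0;0.3 0 0 0 0 0 0;0.3 0 0 0 0 0 0"}}

```text
t: 17.08
eef_pos: [0.5313, 0.0151, 0.0753]
tool_rot: [-0.002, 0.031, 1.0, 0.002]
contact_force: [1.8, 6.2, 2.0]
gripper_width: 0.429
```

```bash
python3 -c "
from h import *;seat();plan([.5312,.0151,.0752],-.064)"
```

```text
slide xy mm [-3.77 -0.  ] bottom above stage 0.21 F seat [1.39 6.3 ] 2.01 M [ 1.328 -0.464 -0.208] w 0.429 t 17.08 yaw err deg 0.1
turn deg [ 0.17 -0.26  0.1 ] then shift cm (new tool axes) [ 0.01 -0.01  0.01]
new tool axes x,y in world [[-0.998, 0.064, 0.0], [0.064, 0.998, 0.0]] q7 1.46 t 17.08 F [1.79 6.2  2.01] w 0.429 pos [0.5313 0.0151 0.0753]
```

{"fn": "move_arm", "kwargs": {"commands": "0.3 -0.05 0 0 0 -0.1 0;0.3 -0.05 0 0 0 -0.1 0;0.3 -0.05 0 0 0 0 0;0.3 0 0 0 0 0 0;0.3 0 0 0 0 0 0"}}

```text
t: 17.5
eef_pos: [0.5328, 0.015, 0.0753]
tool_rot: [-0.001, 0.031, 1.0, 0.002]
contact_force: [1.9, 6.4, 1.0]
gripper_width: 0.436
```

```bash
python3 -c "
from h import *;seat();plan([.5312,.0151,.0752],-.064)"
```

```text
slide xy mm [-2.31 -0.02] bottom above stage 0.18 F seat [1.49 6.48] 0.97 M [ 1.375 -0.518 -0.145] w 0.436 t 17.5 yaw err deg 0.1
turn deg [ 0.18 -0.07  0.1 ] then shift cm (new tool axes) [ 0.16 -0.    0.01]
new tool axes x,y in world [[-0.998, 0.064, 0.0], [0.064, 0.998, 0.0]] q7 1.46 t 17.5 F [1.9  6.37 0.97] w 0.436 pos [0.5328 0.015  0.0753]
```

Now it slides freely, with the full 1.5 mm following the command.

{"fn": "move_arm", "kwargs": {"commands": "0.3 -0.05 0 0 0 0 0;0.3 -0.05 0 0 0 0 0;0.3 -0.04 0 0 0 0 0;0.3 0 0 0 0 0 0;0.3 0 0 0 0 0 0"}}

```text
t: 17.92
eef_pos: [0.5341, 0.0149, 0.0753]
tool_rot: [-0.001, 0.031, 1.0, 0.002]
contact_force: [2.7, 6.3, 2.5]
gripper_width: 0.433
```

```bash
python3 -c "
from h import *;seat()"
```

```text
slide xy mm [-1.03 -0.02] bottom above stage 0.16 F seat [2.32 6.47] 2.54 M [ 1.342 -0.423 -0.187] w 0.433 t 17.92 yaw err deg 0.09
```

{"fn": "move_arm", "kwargs": {"commands": "0.3 -0.04 0 0 0 0 0;0.3 0 0 0 0 0 0;0.3 0 0 0 0 0 0;0.3 0 0 0 0 0 0"}}

```text
t: 18.25
eef_pos: [0.5344, 0.0149, 0.0752]
tool_rot: [-0.001, 0.031, 1.0, 0.002]
contact_force: [2.5, 7.3, 1.6]
gripper_width: 0.433
```

```bash
python3 -c "
from h import *;seat()"
```

```text
slide xy mm [-0.7  -0.05] bottom above stage 0.13 F seat [2.03 7.47] 1.63 M [ 1.349 -0.345 -0.215] w 0.433 t 18.25 yaw err deg 0.09
```

{"fn": "move_arm", "kwargs": {"commands": "0.3 -0.04 0 0 0 0 0;0.3 0 0 0 0 0 0;0.3 0 0 0 0 0 0;0.3 0 0 0 0 0 0"}}

```text
t: 18.58
eef_pos: [0.5348, 0.0149, 0.0753]
tool_rot: [-0.001, 0.031, 1.0, 0.002]
contact_force: [1.9, 7.5, 2.5]
gripper_width: 0.431
```

```bash
python3 -c "
from h import *;seat()"
```

```text
slide xy mm [-0.32  0.01] bottom above stage 0.16 F seat [1.44 7.64] 2.55 M [ 1.371 -0.386 -0.166] w 0.431 t 18.58 yaw err deg 0.1
```

{"fn": "move_arm", "kwargs": {"commands": "0.3 -0.04 0 0 0 0 0;0.3 0 0 0 0 0 0;0.3 0 0 0 0 0 0;0.3 0 0 0 0 0 0"}}

```text
t: 18.92
eef_pos: [0.5352, 0.0149, 0.0752]
tool_rot: [-0.001, 0.031, 1.0, 0.002]
contact_force: [1.1, 7.1, 1.6]
gripper_width: 0.435
```

```bash
python3 -c "
from h import *;seat()"
```

```text
slide xy mm [ 0.05 -0.02] bottom above stage 0.13 F seat [0.69 7.19] 1.63 M [ 1.354 -0.358 -0.157] w 0.435 t 18.92 yaw err deg 0.09
```

{"fn": "move_arm", "kwargs": {"commands": "0.3 -0.04 0 0 0 0 0;0.3 0 0 0 0 0 0;0.3 0 0 0 0 0 0;0.3 0 0 0 0 0 0"}}

```text
t: 19.25
eef_pos: [0.5355, 0.0149, 0.0753]
tool_rot: [-0.001, 0.031, 1.0, 0.002]
contact_force: [2.2, 6.0, 2.0]
gripper_width: 0.433
```

```bash
python3 -c "
from h import *;seat()"
```

```text
slide xy mm [0.41 0.  ] bottom above stage 0.16 F seat [1.84 6.14] 2.05 M [ 1.372 -0.279 -0.239] w 0.433 t 19.25 yaw err deg 0.09
```

{"fn": "move_arm", "kwargs": {"commands": "0.3 -0.04 0 0 0 0 0;0.3 0 0 0 0 0 0;0.3 0 0 0 0 0 0;0.3 0 0 0 0 0 0"}}

```text
t: 19.58
eef_pos: [0.5359, 0.0148, 0.0752]
tool_rot: [-0.001, 0.031, 1.0, 0.002]
contact_force: [1.0, 6.3, 1.3]
gripper_width: 0.434
```

```bash
python3 -c "
from h import *;seat()"
```

```text
slide xy mm [ 0.75 -0.01] bottom above stage 0.15 F seat [0.63 6.39] 1.29 M [ 1.319 -0.272 -0.195] w 0.434 t 19.58 yaw err deg 0.09
```

{"fn": "move_arm", "kwargs": {"commands": "0.3 -0.04 0 0 0 0 0;0.3 0 0 0 0 0 0;0.3 0 0 0 0 0 0;0.3 0 0 0 0 0 0"}}

```text
t: 19.92
eef_pos: [0.5361, 0.0148, 0.0752]
tool_rot: [-0.001, 0.031, 1.0, 0.002]
contact_force: [0.8, 6.4, 2.1]
gripper_width: 0.436
```

```bash
python3 -c "
from h import *;seat()"
```

```text
slide xy mm [ 1.02 -0.03] bottom above stage 0.15 F seat [0.42 6.46] 2.13 M [ 1.368 -0.228 -0.247] w 0.436 t 19.92 yaw err deg 0.09
```

{"fn": "move_arm", "kwargs": {"commands": "0.3 -0.04 0 0 0 0 0;0.3 0 0 0 0 0 0;0.3 0 0 0 0 0 0;0.3 0 0 0 0 0 0"}}

```text
t: 20.25
eef_pos: [0.5361, 0.0148, 0.0752]
tool_rot: [-0.001, 0.031, 1.0, 0.002]
contact_force: [0.1, 6.5, 4.3]
gripper_width: 0.437
```

```bash
python3 -c "
from h import *;seat()"
```

```text
slide xy mm [ 1.03 -0.03] bottom above stage 0.13 F seat [-0.33  6.46] 4.28 M [ 1.366  0.085 -0.185] w 0.437 t 20.25 yaw err deg 0.09
```

The slide stopped at the end stop, with x held steady. I'll ease the forces, then release.

{"fn": "move_arm", "kwargs": {"commands": "0.3 0 0.03 0 0 0 0;0.3 0 0.03 -0.02 0 0 0;0.3 0 0.03 0 0 0 0;0.3 0 0 0 0 0 0;0.3 0 0 0 0 0 0;0.3 0 0 0 0 0 0", "force": 20}}

```text
t: 20.75
eef_pos: [0.5361, 0.0148, 0.0752]
tool_rot: [-0.001, 0.031, 1.0, 0.001]
contact_force: [0.1, 5.9, 2.8]
gripper_width: 0.439
```

```bash
python3 -c "
from h import *;seat()"
```

```text
slide xy mm [ 1.02 -0.03] bottom above stage 0.14 F seat [-0.3   5.87] 2.76 M [ 1.131 -0.012 -0.121] w 0.439 t 20.75 yaw err deg 0.07
```

{"fn": "move_arm", "kwargs": {"commands": "0.3 0 0.03 0 0 0 0;0.3 0 0.03 0 0 0 0;0.3 0 0 0 0 0 0;0.47 0 0 0 0 0 0;0.5 0 0 0 0 0 0;0.53 0 0 0 0 0 0;0.56 0 0 0 0 0 0;0.6 0 0 0 0 0 0;0.64 0 0 0 0 0 0;0.64 0 0 0 0 0 0;0.64 0 0 0 0 0 0"}}

```text
t: 21.67
eef_pos: [0.5365, 0.0133, 0.075]
tool_rot: [-0.001, 0.032, 0.999, -0.0]
contact_force: [-0.1, -0.3, 0.5]
gripper_width: 0.642
```

Run:
```python
from h import *
from station import bot
seat()
c=bot.read_camera("wrist");cv2.imwrite("pics/w5.png",cv2.resize(c["img"][130:380,200:460,::-1],None,fx=2.4,fy=2.4,interpolation=cv2.INTER_CUBIC))
```

```text
slide xy mm [ 1.5  -1.57] bottom above stage -0.07 F seat [-0.09 -0.26] 0.5 M [ 0.03  -0.014  0.001] w 0.642 t 21.67 yaw err deg 0.0
```

View pics/w5.png

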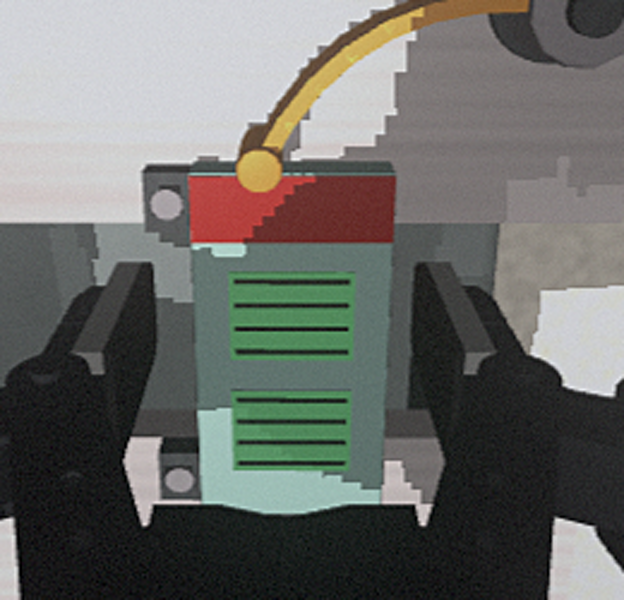

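Released: the slide lies against both pads (crop (166,200) and (180,480)), the clip roll is on its end at (259,170), and both fingers are clear. I'll retreat straight up.

{"fn": "move_arm", "kwargs": {"commands": "0.64 0 0 -0.5 0 0 0;0.64 0 0 -1 0 0 0;0.64 0 0 -2 0 0 0;0.64 0 0 -2 0 0 0;0.64 0 0 -3 0 0 0;0.64 0 0 -3 0 0 0;0.64 0 0 -2 0 0 0;0.64 0 0 -1 0 0 0;0.64 0 0 0 0 0 0;0.64 0 0 0 0 0 0;0.64 0 0 0 0 0 0"}}

```text
t: 22.63
eef_pos: [0.5359, 0.0133, 0.2187]
tool_rot: [-0.002, 0.032, 0.999, -0.0]
contact_force: [0.4, 0.5, -0.2]
gripper_width: 0.642
```

Run:
```python
from h import *
from station import bot
seat()
c=bot.read_camera("wrist");cv2.imwrite("pics/w6.png",cv2.resize(c["img"][60:310,180:480,::-1],None,fx=2.4,fy=2.4,interpolation=cv2.INTER_CUBIC))
```

```text
slide xy mm [ 0.88 -1.54] bottom above stage 143.61 F seat [0.39 0.57] -0.16 M [ 0.037  0.001 -0.052] w 0.642 t 22.63 yaw err deg 0.01
```

View pics/w6.png

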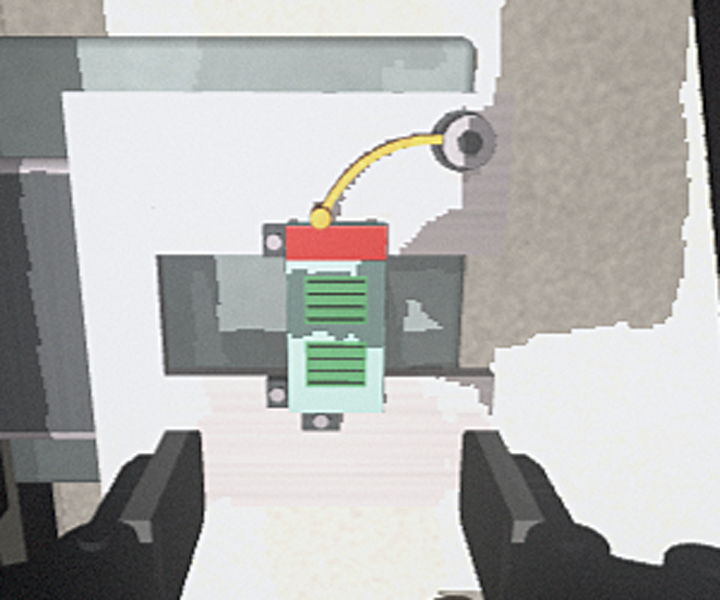

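The slide sits flush on both back pads (273,240) and (277,393) and on the end stop (321,421). The clip roll presses its red end at (320,216), and the gripper is well clear.

```bash
python3 -c "
from station import bot;print(bot.hand_in())"
```

```text
the job is handed in; nothing more can be done
None
```

The red-banded slide is home on the stage, clamped by the clip arm, and I handed the job in at about 22.6 s of the 69 s allowed. No verdict was reported.

**What I did:**
- I gripped the slide by its long sides and used its red end to push the clip arm back, with the force reading about 5–6 N.
- I lowered it flat onto the stage, which usually read 2–5 N downward.
- I pressed it onto both back pads until it stopped. The reading there was about 7 N, of which I put roughly 4–5 N on the pads and the rest to friction.
- I eased it to the end stop until it stopped there, then backed off the forces, released it and lifted clear.

**Last checks:**
- The final wrist picture shows the slide flush on both back pads and the end stop, with the clip roll bearing on its end.
- The gripper was about 14 cm above the stage, and its force reading was near zero.

**What disagreed or went unchecked:**
- My calculated x position was about 1 mm past nominal when the slide met the end stop. I put this down to calibration or my estimate of the grip offset.
- The slide stuck partway on the move to the end stop, and the downward force briefly rose to about 9 N. I eased it before going on; the limit is 18 N.
- The gripper read about 6.6 N of upward force as it closed on the slide at the rest.
- I couldn't measure the forces at the pads, the end stop and the clip directly. I inferred them from the wrist readings.
- I took no final picture to confirm that the other slides, pots, beaker and marker hadn't moved.

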